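# Level the sprung shelf by its foot and keep it pressed

### The job

Set the ball level lengthwise on the sprung aluminium shelf of the levelling stand, between the hinge and the knob, and let it go. Then press the black foot knob down until the foot bears firmly on the base, and turn it, in partial turns with fresh grips as needed, until the ball comes to rest between the two black hoops over the middle of the level's cage while the foot is pressed. Finish while holding: still gripping the knob and pressing it down, ball centred; leave the torch, the tape roll and the brass elbow where they are.

Things in the scene. Friction and masses are not known exactly. Their poses are not given: they have to be found in the camera images.
- level_center (a point): Ball level, loose, 0.3 kg: aluminium block 30 (x) x 120 (y) x 30 (z) mm with an open wire cage 20 mm wide along y on top, between two black clamps (50 mm high overall). A dark 14 mm steel ball rolls in the cage. Point: centre of the block, 15 mm above its underside. Grip it across its 30 mm width. Starts on the bench left of the stand. Either end may face the knob.
- ball (a joint): Position (m) of the ball along the level's own +y from the middle of the cage, -0.024 to 0.024. The ball goes to the lower end, in proportion to the tilt: 0.8 m per rad (14 mm per degree), at the cage's end beyond 1.7 degrees. It settles in about 2 s. It is between the two black hoops, 22 mm apart, within 0.003 either way.
- shelf_seat (a point): Where the level belongs: a point on the shelf's top face, midway in its width. The shelf is an aluminium plate 112 (x) x 282 (y) x 8 mm on a fixed stand, its top about 54 mm above the bench. Its z axis is the plate's normal; +y points to the hinge, 80 mm away (steel cheeks there stand 7 mm above the shelf); the knob's axis is 140 mm away towards -y.
- knob_grip (a point): Grip point of the foot knob, on its axis (z up): a ribbed black cylinder 30 mm across and 30 mm high, on a round skirt 64 mm across. The point is 15 mm above the skirt's face, 15 mm below the knob's top. Grip it from above at any yaw; fingertips resting on the skirt take the push down. The thread is right-hand, 8 mm a turn, friction 0.08 N m; it stays where it is left.
- knob: The same knob: origin at the centre of the skirt's underside, 21 mm below the grip point. Unpressed, a spring holds this end of the shelf about 3.4 degrees up. Pushed down 13 to 18 mm, needing about 9 N there, its foot meets the base and stops hard; push on to 15 to 20 N in all. Then turning it leaves its height unchanged and tilts the shelf.
- foot: Steel foot, 24 mm wide, on the knob's screw under the shelf. Origin on the screw's axis 12 mm below the skirt's underside; sole 37 mm lower, base plate 13 mm above the bench. While it stands on the base, a clockwise turn (from above) raises the shelf's knob end 2.1 degrees, the ball moving 29 mm towards the hinge. It starts 0.27 to 0.48 turn too short (knob end too low).
- torch: Bystander: aluminium torch with a black head, 160 mm long and 30 mm thick, lying near the front edge. Origin at the centre of its underside.
- tape_black: Bystander: roll of black tape, 66 mm across, 19 mm high, lying to the right. Origin at the centre of its underside.
- brass_elbow: Bystander: brass pipe elbow, 56 x 56 x 31 mm, lying near the front edge. Origin at the centre of its underside.
Things that resemble listed ones, but are neither listed nor needed, are in the scene too. What is meant by the part that bears level_center is not red, and is the larger of those in its own colour.

How it is judged:
By the outcome, as a careful person would: the job done as asked, in the order asked, and still so for the second after the job is handed in, while the arm keeps its last pose, push and grip.
It also fails if it takes over 72 s, if anything falls off the work surface, if the arm or the gripper's body presses on something with over 40 N, if the wrist force passes 120 N, or if a joint passes its speed limit or range.

### The arm

A 6-joint arm with a two-finger parallel gripper is mounted at the origin on a cart in front of the work surface, level with it; the furniture and walls round the work are solid. World frame = base frame: x ahead of the robot, y to its left, z up, the work surface at z = 0. Lengths are in m, angles in degrees, forces in N, time in s.
With the tool pointing down it reaches from about 0.4 to 0.825 m from the base axis. Payload 7 kg.
Tool frame: the origin (TCP) lies between the finger pads; the fingertips stand 19 mm ahead of it and the grasp point (between the pads) is the TCP; z points along the fingers, y is the line along which they close (so a half turn about z gives the same grasp; the last joint's range is limited). The gripper opens to 88 mm and grips with 3 to 60 N. Pads are 19 mm wide; open, the fingers measure 130 mm over their backs; the gripper's body (78 mm by 193 mm) begins 47 mm behind the grasp point.
Start: joints at [83.428, 20.546, 0.682, 0, -70.136, -16.507], TCP at [0.265, 0.621, 0.246] pointing down, gripper open.
Joint ranges: [-176.03, 176.03], [-82.01, 121.73], [-58.28, 71.71], [-173.87, 95.51], [-174.79, -0.11], [-173.66, 173.66]. Speed limits (degrees/s): [136.94, 136.94, 172.46, 180, 180, 180].

### API

Orientations are given as [roll, pitch, yaw] about the fixed x, y, z axes, in that order (R = Rz(yaw) Ry(pitch) Rx(roll)).
In Python, from plant import get_obs, snapshot, close_job, spot_in, spot_point gives the robot as it stands.
- The arm moves only by the tool play_rows, never from a script. Its argument "plan" is a list of rows, each a list of 6 numbers: the shift along the tool's x, y, z in cm, then the turn, a rotation vector about the tool's x, y, z in degrees. A call has 1 to 20 rows; each row shifts and turns the commanded pose from where the row before left it, along the tool's axes as they then stand; what a row does not reach is not made up. A row lasts 1/12 s, in which the tool goes at most 41.7 mm and 7.16 degrees, less where a joint would pass 70% of its speed; a pose out of reach is approached as far as the arm can. A call is refused whole if a number of a shift passes 4.17 or a number of a turn 7.16, either way. A call with a gripper value outside its range is refused whole. "grip" is the finger opening in cm, from 0 to 8.76, set as the call begins (left out, the last holds). The fingers move at their own pace and stop on an object; the grip force is fixed at half the most. Time passes only in rows, so rows that do not move let the fingers close. It gives the time, the measured TCP pose, the force, the opening and the grip force at its end, in the units of the state.
- get_obs(): the state, without advancing time (a new reading comes with each control period).
- snapshot(name): name is "side" or "top" or "wrist"; returns a dict with "frame" (384x512x3 uint8, red, green, blue), "fx", "fy", "cx", "cy" (pixels), "k1" (the pictures are not rectified: a ray, as slopes to the right and down, at radius r is drawn at 1 + k1 r^2 times it, then the intrinsics apply), "position" and "attitude" of the camera in the world. Camera axes: x right, y down, z forward; pixel columns grow to the right and rows downward; lengths in m; the calibration is good to about 2 mm. A picture is of the moment at which its call begins. There is no depth.
- close_job(): hands the job in; it is judged then, once.
Trained networks look in the newest picture that a camera, given by its name, has taken for a name from the list of things; names that differ only in an ending like _2 or _b are one class to them, and where a whole thing is asked for, a point or a joint stands for the part that bears it (a point fixed in the world has none). Each returns a list of dicts, best first, with "score" (0 to 1); they miss things now and then, are a little off and sometimes report something else, mostly with a low value. They report only what shows in the picture. A call takes as long as a camera call. They do not tell look-alikes from the thing itself.
- spot_in(camera, thing): "position" ([x, y, z] in m, in world coordinates, good to about 4 mm: the middle of the surface that is visible of it).
- spot_point(camera, thing): "position" ([x, y, z] in m, in world coordinates, good to about 4 mm: a listed point, or the origin of a listed thing).
The state is a dict: "clock": time; "joint_pos": joint angles; "qvel": joint speeds; "tau": joint torques, N m; "tool_pos": TCP position; "orientation": TCP orientation; "force": force on the tool from outside, world axes, zero at the start; "moment": the same for the moment, N m; "opening": finger opening in m; "gripper_force": force on a finger pad.
Only numpy, scipy, OpenCV 4.12 (cv2) and the standard library are available. Lean on these libraries where they do the work, as an engineer would, in place of code of your own. Each camera call takes 0.05 s, during which the arm holds its last target. There are 200 camera calls.

## Working session

There is one attempt and no reset: what is moved stays moved. The work goes in short steps, Python scripts to look and compute and a tool call to move; the robot and the scene stay as the last step left them, time stands still between calls to the robot, and variables do not carry over. Pictures are saved under pics/ and viewed, at most 10 in all, crops included, and the job is handed in when it is done.

Besides the shell and the picture viewer there is one more tool, called after "Call:" by a JSON object that holds its "name" and its "arguments". play_rows: Moves the arm, as the interface text tells. Its arguments: {"type":"object","properties":{"plan":{"type":"array","items":{"type":"array","items":{"type":"number"}}},"grip":{"type":"number"}},"required":["plan"]}

```bash
mkdir -p pics
cat > h.py <<'E'
import numpy as np,cv2
from plant import get_obs,snapshot,close_job,spot_in,spot_point
from scipy.spatial.transform import Rotation as R
def save(s,n): cv2.imwrite('pics/'+n,s['frame'][:,:,::-1])
def show(cam,*things):
    for t in things:
        for f in (spot_point,spot_in):
            try: print(cam,t,f.__name__,[(np.round(d['position'],4).tolist(),round(d['score'],2)) for d in f(cam,t)][:4])
            except Exception as e: print(t,f.__name__,e)
E
python3 - <<'E'
from h import *
a=snapshot('top');b=snapshot('side')
cv2.imwrite('pics/a.png',cv2.resize(np.vstack([a['frame'],b['frame']])[:,:,::-1],(512,768))[:, :][:600] if 0 else cv2.resize(np.hstack([a['frame'],b['frame']])[:,:,::-1],(800,300)))
save(a,'top.png');save(b,'side.png')
for c in(a,b):print(c['position'],c['attitude'],c['fx'],c['k1'])
for cam in('top','side'): show(cam,'level_center','shelf_seat','knob_grip','knob')
print(get_obs())
E
```

```text
[0.27797637 0.01413824 1.15047915] [-169.30830267   -0.22230324  -90.56170745] 355.94612809145116 -0.09383955884380744
[ 0.55899252 -0.93738493  0.91672674] [-1.29770093e+02 -7.06380342e-03  4.63884200e+00] 384.3329478182135 -0.10888037741902733
top level_center call [([0.5312, 0.2852, 0.015], 0.93), ([0.4365, 0.4238, 0.0125], 0.93), ([0.4021, 0.2491, 0.0067], 0.8)]
top level_center call [([0.5239, 0.2836, 0.0311], 0.84), ([0.4353, 0.4212, 0.0333], 0.63), ([0.3962, 0.2471, 0.0184], 0.49)]
top shelf_seat call [([0.5572, 0.0227, 0.0566], 0.93)]
top shelf_seat call [([0.5642, -0.028, 0.0613], 0.57)]
top knob_grip call [([0.5871, -0.1117, 0.0997], 0.77), ([0.5546, 0.0233, 0.0572], 0.19)]
top knob_grip call [([0.5829, -0.1091, 0.0886], 0.61)]
top knob call [([0.5845, -0.1167, 0.0815], 0.64)]
top knob call [([0.5824, -0.1141, 0.0877], 0.64)]
side level_center call [([0.5262, 0.2886, 0.0165], 0.62), ([0.4373, 0.4265, 0.0175], 0.55), ([0.4042, 0.2513, 0.0103], 0.54)]
side level_center call [([0.4011, 0.248, 0.024], 0.68), ([0.5273, 0.2773, 0.0325], 0.56)]
side shelf_seat call [([0.5608, 0.02
[... 327 characters left out ...]
3636, 0.0711, 0.0305], 0.53)]
{'clock': 0.9, 'joint_pos': array([ 8.34282564e+01,  2.05434811e+01,  6.81407323e-01, -9.67547325e-04,
       -7.01363302e+01, -1.65071919e+01]), 'qvel': array([-0.18523046, -0.00370064, -0.03993416, -0.0477084 ,  0.00865409,
        0.01710489]), 'tau': array([-1.77502188e-03, -5.82352352e+01,  2.93306673e+01,  7.00249583e+00,
        1.25147254e-02, -1.91087287e-05]), 'tool_pos': array([0.26459783, 0.62094068, 0.24558652]), 'orientation': array([-1.79998728e+02,  1.32596695e-03, -2.30792643e+01]), 'force': array([-0.33280609,  0.04503725, -0.37916162]), 'moment': array([0.02192278, 0.02928373, 0.04643679]), 'gripper_force': 0.0, 'opening': 0.08776320595913326}
```

View pics/top.png

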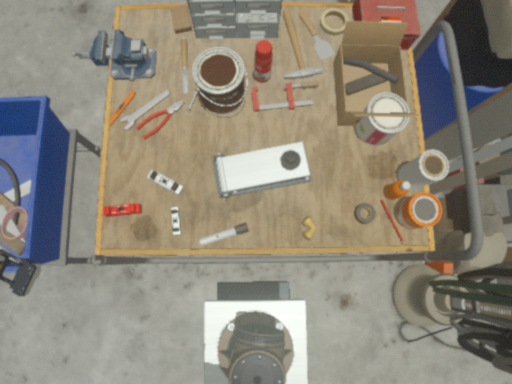

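View pics/side.png

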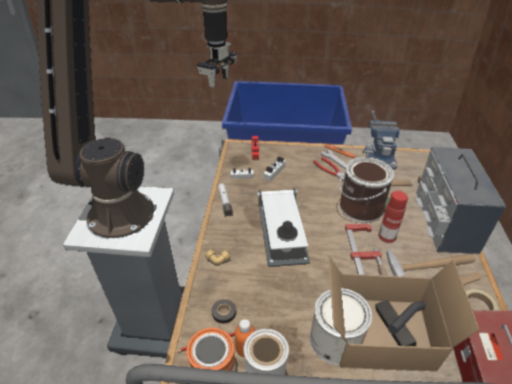

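The top view shows three levels: a large white one at (165,181), a small white one at (176,221) and a red one at (123,210). The large white one is the target, at about (0.53, 0.285) with yaw about -30°. The stand's hinge is on the left, and the knob is at (290,158), so the shelf yaw is about 11°. I'll go above the level now.

Call:
{"name": "play_rows", "arguments": {"plan": [[3.1,1.7,0.4,0,0,0],[3.1,1.7,0.4,0,0,0],[3.1,1.7,0.4,0,0,0],[3.1,1.7,0.4,0,0,0],[3.1,1.7,0.4,0,0,0],[3.1,1.7,0.4,0,0,0],[3.1,1.7,0.4,0,0,0],[3.1,1.7,0.4,0,0,0],[3.1,1.7,0.4,0,0,0],[3.1,1.7,0.4,0,0,0],[3.1,1.7,0.4,0,0,0],[3.1,1.7,0.4,0,0,0]], "grip": 8}}

```text
clock: 1.9
tool_pos: [0.5277, 0.286, 0.1977]
orientation: [-180.0, -0.0, -23.1]
force: [0.4, 0.5, -0.9]
opening: 0.0802
gripper_force: 0.0
```

Call:
{"name": "play_rows", "arguments": {"plan": [[0,0,0,0,0,7],[0,0,0,0,0,7],[0,0,0,0,0,7],[0,0,0,0,0,7],[0,0,0,0,0,7],[0,0,0,0,0,7],[0,0,0,0,0,7],[0,0,0,0,0,7],[0,0,0,0,0,7],[0,0,0,0,0,7],[0,0,0,0,0,7],[0,0,0,0,0,7],[0,0,0,0,0,7],[0,0,0,0,0,6],[0,0,0,0,0,0]]}}

```text
clock: 3.15
tool_pos: [0.5269, 0.2875, 0.1976]
orientation: [-180.0, 0.0, -120.4]
force: [0.3, -0.5, 0.1]
opening: 0.0795
gripper_force: 0.0
```

Run:
```python
from h import *
a=snapshot('wrist');save(a,'w1.png')
show('wrist','level_center')
o=get_obs();print({k:o[k] for k in('clock','joint_pos','tool_pos','orientation')},a['position'],a['attitude'])
```

```text
wrist level_center call [([0.4415, 0.4288, 0.0145], 0.96), ([0.3999, 0.2499, 0.012], 0.88), ([0.5286, 0.286, 0.0135], 0.75)]
wrist level_center call [([0.5218, 0.282, 0.0284], 0.88), ([0.4431, 0.3826, 0.0303], 0.88), ([0.4026, 0.251, 0.0247], 0.59)]
{'clock': 3.3, 'joint_pos': array([ 4.72520880e+01,  1.55749197e+01, -1.29897518e+01,  2.86695868e-05,
       -6.14292478e+01, -7.71207446e+01]), 'tool_pos': array([0.52689134, 0.287461  , 0.19759792]), 'orientation': array([-1.79998620e+02,  5.92223058e-03, -1.19868643e+02])} [0.4847623  0.21777007 0.33732055] [1.62483682e+02 1.72272560e-03 1.49650922e+02]
```

View pics/w1.png

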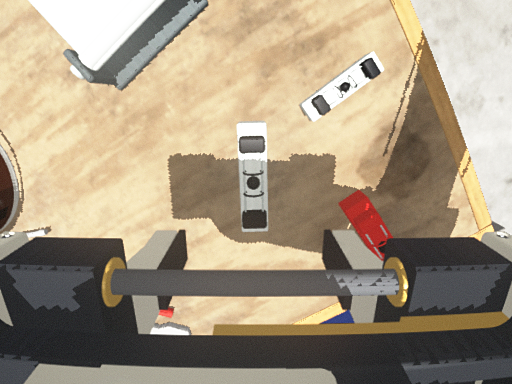

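The level runs nearly vertically through the wrist picture, from (252,122) to (255,231), with the ball at (253,183). The finger gap is below it. I'll turn those pixels into a position and yaw.

```bash
cat >> h.py <<'E'
def topix(s,pts,z):
    K=np.array([[s['fx'],0,s['cx']],[0,s['fy'],s['cy']],[0,0,1]])
    u=cv2.undistortPoints(np.array(pts,float)[:,None],K,np.array([s['k1'],0,0,0.]))[:,0]
    d=R.from_euler('xyz',s['attitude'],degrees=True).apply(np.c_[u,np.ones(len(u))])
    p=np.array(s['position']); return p+d*((z-p[2])/d[:,2])[:,None]
E
python3 - <<'E'
from h import *
a=snapshot('wrist')
e=topix(a,[(252,122),(255,231)],0.03)
print(e,e.mean(0),np.linalg.norm(e[0]-e[1]),np.degrees(np.arctan2(*(e[0]-e[1])[:2])))
E
```

```text
[[0.4987504  0.23603387 0.03      ]
 [0.55563382 0.34131569 0.03      ]] [0.52719211 0.28867478 0.03      ] 0.11966614280173149 -151.61779355196052
```

Call:
{"name": "play_rows", "arguments": {"plan": [[0,0,2.5,0,0,-1.5],[0,0,2.5,0,0,0],[0,0,2.5,0,0,0],[0,0,2.5,0,0,0],[0,0,2.5,0,0,0],[0,0,2,0,0,0],[0,0,1.5,0,0,0],[0,0,1,0,0,0],[0,0,0.5,0,0,0],[0,0,0,0,0,0]]}}

```text
clock: 4.18
tool_pos: [0.5266, 0.2872, 0.0217]
orientation: [180.0, -0.1, -118.5]
force: [0.4, -0.8, 0.2]
opening: 0.0803
gripper_force: 0.0
```

Call:
{"name": "play_rows", "arguments": {"plan": [[0,0,0,0,0,0],[0,0,0,0,0,0],[0,0,0,0,0,0],[0,0,0,0,0,0],[0,0,0,0,0,0],[0,0,0,0,0,0],[0,0,0,0,0,0],[0,0,0,0,0,0]], "grip": 0}}

```text
clock: 4.85
tool_pos: [0.5269, 0.2875, 0.0227]
orientation: [-180.0, 0.0, -118.6]
force: [1.1, -1.7, -0.0]
opening: 0.0323
gripper_force: 0.6
```

Call:
{"name": "play_rows", "arguments": {"plan": [[0,0,0,0,0,0],[0,0,-1,0,0,0],[0,0,-3,0,0,0],[0,0,-4,0,0,0],[0,0,-4,0,0,0],[2.17,-1.54,0,0,0,0],[2.17,-1.54,0,0,0,0],[2.17,-1.54,0,0,0,0],[2.17,-1.54,0,0,0,0],[2.17,-1.54,0,0,0,0],[2.17,-1.54,0,0,0,0],[2.17,-1.54,0,0,0,0],[2.17,-1.54,0,0,0,0],[2.17,-1.54,0,0,0,0],[2.17,-1.54,0,0,0,0]]}}

```text
clock: 6.1
tool_pos: [0.5578, 0.0219, 0.1429]
orientation: [180.0, -0.0, -118.6]
force: [-0.2, -0.4, -2.8]
opening: 0.0299
gripper_force: 30.0
```

Call:
{"name": "play_rows", "arguments": {"plan": [[0,0,0,0,0,-6.5],[0,0,0,0,0,-6.5],[0,0,0,0,0,-6.5],[0,0,0,0,0,-6.5],[0,0,0,0,0,-6.5],[0,0,0,0,0,-6.5],[0,0,0,0,0,0],[0,0,0,0,0,0]]}}

```text
clock: 6.77
tool_pos: [0.558, 0.0232, 0.1427]
orientation: [180.0, 0.0, -79.8]
force: [-0.2, -0.6, -3.1]
opening: 0.0302
gripper_force: 30.0
```

Run:
```python
from h import *
a=snapshot('wrist');save(a,'w2.png')
show('wrist','shelf_seat','knob_grip')
snapshot('side');show('side','shelf_seat','knob_grip','level_center')
o=get_obs();print({k:o[k] for k in('clock','joint_pos','tool_pos','orientation','opening','gripper_force','force')})
```

```text
wrist shelf_seat call []
wrist shelf_seat call [([0.574, -0.0618, 0.0639], 0.82)]
wrist knob_grip call []
wrist knob_grip call [([0.5754, -0.0982, 0.085], 0.69)]
side shelf_seat call []
side shelf_seat call [([0.5686, -0.0642, 0.0669], 0.77)]
side knob_grip call [([0.5818, -0.1171, 0.1003], 0.58)]
side knob_grip call [([0.5805, -0.1242, 0.0854], 0.56)]
side level_center call [([0.4014, 0.2516, 0.0087], 0.73), ([0.557, 0.0292, 0.136], 0.7), ([0.4371, 0.4275, 0.0161], 0.7)]
side level_center call [([0.4011, 0.2448, 0.0188], 0.75), ([0.4416, 0.3872, 0.0363], 0.56), ([0.5582, -0.0209, 0.1487], 0.55)]
{'clock': 7.3667, 'joint_pos': array([ 2.24568632e+01,  1.48661498e+01, -2.20833992e+01, -2.01909214e-04,
       -5.30534663e+01, -1.20493675e+01]), 'tool_pos': array([0.55828753, 0.02322092, 0.14254628]), 'orientation': array([ 1.79997017e+02, -4.71672481e-04, -7.95926257e+01]), 'opening': 0.02973108433718043, 'gripper_force': 29.999568164348602, 'force': array([ 0.38975645, -0.66156829, -3.63444722])}
```

View pics/w2.png

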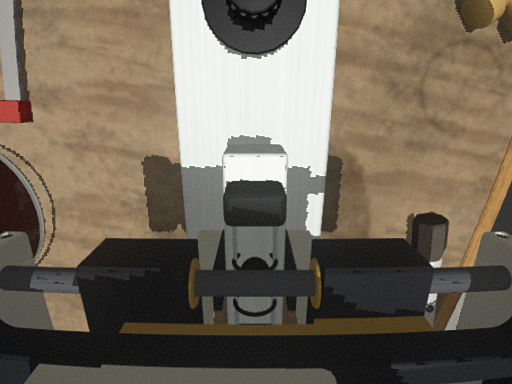

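The wrist picture shows the level centred and parallel between the shelf edges, (170–187) on the left and (339–322) on the right. The knob skirt is ahead at (254,25). I'll tilt to match the shelf and lower.

Call:
{"name": "play_rows", "arguments": {"plan": [[0,0,1.2,0,1.1,0],[0,0,1.2,0,1.2,0],[0,0,1.2,0,1.1,0],[0,0,1,0,0,0],[0,0,0.6,0,0,0],[0,0,0.3,0,0,0],[0,0,0.1,0,0,0],[0,0,0,0,0,0]]}}

```text
clock: 8.03
tool_pos: [0.5589, 0.0213, 0.0867]
orientation: [-180.0, -3.4, -79.6]
force: [0.2, -0.6, -2.3]
opening: 0.0297
gripper_force: 30.0
```

Call:
{"name": "play_rows", "arguments": {"plan": [[0,0,0.1,0,0,0],[0,0,0.1,0,0,0],[0,0,0.1,0,0,0],[0,0,0,0,0,0]]}}

```text
clock: 8.37
tool_pos: [0.5587, 0.0212, 0.0837]
orientation: [-180.0, -3.4, -79.6]
force: [-0.1, -0.4, -2.1]
opening: 0.0299
gripper_force: 30.0
```

Call:
{"name": "play_rows", "arguments": {"plan": [[0,0,0.1,0,0,0],[0,0,0.1,0,0,0],[0,0,0,0,0,0]]}}

```text
clock: 8.62
tool_pos: [0.5588, 0.0211, 0.0816]
orientation: [-180.0, -3.4, -79.6]
force: [-0.2, 0.1, -3.0]
opening: 0.0298
gripper_force: 30.0
```

Call:
{"name": "play_rows", "arguments": {"plan": [[0,0,0.1,0,0,0],[0,0,0,0,0,0],[0,0,0,0,0,0]]}}

```text
clock: 8.87
tool_pos: [0.5588, 0.0211, 0.0815]
orientation: [-180.0, -3.4, -79.6]
force: [-4.8, 1.0, 6.4]
opening: 0.0297
gripper_force: 30.0
```

Contact made. Release.

Call:
{"name": "play_rows", "arguments": {"plan": [[0,0,-0.05,0,0,0],[0,0,0,0,0,0],[0,0,0,0,0,0],[0,0,0,0,0,0],[0,0,0,0,0,0]], "grip": 6}}

```text
clock: 9.28
tool_pos: [0.5588, 0.021, 0.0811]
orientation: [-180.0, -3.4, -79.6]
force: [0.9, -0.0, 0.2]
opening: 0.0567
gripper_force: 0.0
```

Call:
{"name": "play_rows", "arguments": {"plan": [[0,0,-0.5,0,0,0],[0,0,-1.5,0,0,0],[0,0,-3,0,0,0],[0,0,-3,0,-1.1,0],[0,0,-3,0,-1.2,0],[0,0,0,0,-1.1,0],[0,0,0,0,0,0]]}}

```text
clock: 9.87
tool_pos: [0.5589, 0.0272, 0.1935]
orientation: [-179.7, 0.1, -79.6]
force: [-0.1, 0.4, -0.8]
opening: 0.0598
gripper_force: 0.0
```

Run:
```python
from h import *
a=snapshot('wrist');b=snapshot('side')
save(a,'w3.png')
show('wrist','level_center','knob_grip');show('side','level_center','knob_grip')
o=get_obs();print({k:o[k] for k in('clock','joint_pos','tool_pos','orientation','force')})
```

```text
wrist level_center call [([0.5569, 0.0219, 0.0727], 0.87)]
wrist level_center call [([0.5578, 0.012, 0.0933], 0.89)]
wrist knob_grip call [([0.5776, -0.1118, 0.097], 0.87)]
wrist knob_grip call [([0.579, -0.102, 0.083], 0.66)]
side level_center call [([0.5598, 0.0213, 0.0757], 0.9), ([0.4033, 0.254, 0.0095], 0.68), ([0.4371, 0.4262, 0.0179], 0.61)]
side level_center call [([0.5576, -0.0137, 0.0919], 0.89), ([0.4001, 0.2458, 0.0214], 0.68)]
side knob_grip call [([0.5823, -0.1135, 0.097], 0.84)]
side knob_grip call [([0.5794, -0.1267, 0.0898], 0.87)]
{'clock': 10.3667, 'joint_pos': array([ 2.28706458e+01,  1.21221688e+01, -1.87030390e+01,  8.34083195e-03,
       -5.92370440e+01, -1.24390806e+01]), 'tool_pos': array([0.55742879, 0.02691696, 0.1904105 ]), 'orientation': array([ 1.79940752e+02, -2.04035939e-02, -7.95641542e+01]), 'force': array([-0.57858002, -0.34960951, -0.34028858])}
```

View pics/w3.png

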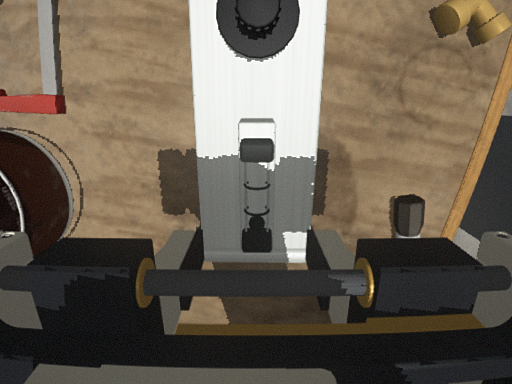

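The level sits centred and straight on the shelf, cage rows about 150–235, ball at the hinge-end clamp (258,222) as expected unpressed. Next I'll go over the knob, skirt at (258,15).

Call:
{"name": "play_rows", "arguments": {"plan": [[2.86,0,0,0,0,0],[2.86,0,0,0,0,0],[2.86,0,0,0,0,0],[2.86,0,0,0,0,0],[2.86,0,0,0,0,0],[0,0,0,0,0,0],[0,0,0,0,0,0]], "grip": 6}}

```text
clock: 10.95
tool_pos: [0.5834, -0.1152, 0.1904]
orientation: [179.9, -0.0, -79.7]
force: [-0.0, 1.3, 0.2]
opening: 0.0604
gripper_force: 0.0
```

Run:
```python
from h import *
a=snapshot('wrist');b=snapshot('top');c=snapshot('side')
show('wrist','knob_grip','knob');show('top','level_center','ball','knob_grip');show('side','ball')
f=b['frame'][120:220,190:330,::-1]
A=a['frame'][:,:,::-1]
B=cv2.resize(f,(512,366),interpolation=cv2.INTER_CUBIC)
cv2.imwrite('pics/w4.png',cv2.resize(np.hstack([A,cv2.resize(B,(512,384))]),(800,300)))
o=get_obs();print({k:o[k] for k in('clock','joint_pos','tool_pos','orientation','force')})
print(a['position'],a['attitude'],a['fx'],a['cx'],a['cy'])
```

```text
wrist knob_grip call [([0.5802, -0.1113, 0.0966], 0.94)]
wrist knob_grip call [([0.5831, -0.1214, 0.0844], 0.59)]
wrist knob call [([0.5851, -0.1203, 0.0759], 0.83)]
wrist knob call [([0.5818, -0.1258, 0.0854], 0.88)]
top level_center call [([0.435, 0.4287, 0.0145], 0.86), ([0.5575, 0.0208, 0.0743], 0.55), ([0.4032, 0.2522, 0.011], 0.53), ([0.5867, -0.1097, 0.0996], 0.35)]
top level_center call [([0.4306, 0.4241, 0.0319], 0.74), ([0.3982, 0.2475, 0.0195], 0.61), ([0.5652, -0.0198, 0.0916], 0.46)]
ball call it knows: brass_elbow, foot, knob, knob_grip, level_center, shelf_seat, tape_black, torch
top ball call []
top knob_grip call [([0.585, -0.1151, 0.0983], 0.54)]
top knob_grip call [([0.5924, -0.0947, 0.0862], 0.63)]
ball call it knows: brass_elbow, foot, knob, knob_grip, level_center, shelf_seat, tape_black, torch
side ball call []
{'clock': 11.6, 'joint_pos': array([ 7.81235282e+00,  1.53684182e+01, -1.42091145e+01,  1.35934838e-03,
       -6.04183363e+01,  2.62595960e+00]), 'tool_pos': array([ 0.58350456, -0.11354599,  0.19101736]), 'orientation': array([-1.79995928e+02, -1.37023224e-03, -7.95610166e+01]), 'force': array([ 0.03406399,  0.75843665, -0.04167107])}
[ 0.59724801 -0.1946797   0.3300864 ] [ 1.62498679e+02 -3.59619434e-02 -1.69723016e+02] 299.6771774614357 254.29976494804504 192.39477691710533
```

View pics/w4.png

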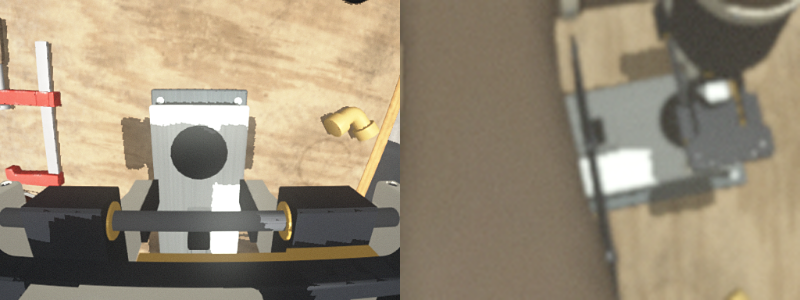

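The wrist view puts the knob's skirt under the TCP at about (255,195) full-res. In the top view the forearm hides the level, so I'll have to read the ball from the wrist camera with a tilted grip later. I'll grip and press first.

Call:
{"name": "play_rows", "arguments": {"plan": [[0.2,0,1.5,0,0,0],[0,0,2,0,0,0],[0,0,2,0,0,0],[0,0,1.5,0,0,0],[0,0,1,0,0,0],[0,0,0.5,0,0,0],[0,0,0,0,0,0]]}}

```text
clock: 12.18
tool_pos: [0.5834, -0.1158, 0.105]
orientation: [179.9, 0.0, -79.6]
force: [0.7, -0.7, -0.2]
opening: 0.0598
gripper_force: 0.0
```

Call:
{"name": "play_rows", "arguments": {"plan": [[0,0,0.2,0,0,0],[0,0,0,0,0,0],[0,0,0,0,0,0],[0,0,0,0,0,0],[0,0,0,0,0,0],[0,0,0,0,0,0]], "grip": 0}}

```text
clock: 12.68
tool_pos: [0.5835, -0.1158, 0.1044]
orientation: [180.0, -0.0, -79.6]
force: [-2.2, -0.4, 3.9]
opening: 0.0293
gripper_force: 30.0
```

Call:
{"name": "play_rows", "arguments": {"plan": [[0,0,0.3,0,0,0],[0,0,0.3,0,0,0],[0,0,0.2,0,0,0],[0,0,0,0,0,0]]}}

```text
clock: 13.02
tool_pos: [0.5837, -0.1168, 0.097]
orientation: [180.0, -0.1, -79.6]
force: [-3.7, -3.5, 10.1]
opening: 0.0297
gripper_force: 30.0
```

Call:
{"name": "play_rows", "arguments": {"plan": [[0,0,0.2,0,0,0],[0,0,0.2,0,0,0],[0,0,0,0,0,0]]}}

```text
clock: 13.27
tool_pos: [0.5838, -0.1172, 0.0933]
orientation: [180.0, -0.1, -79.6]
force: [-3.5, -7.0, 10.6]
opening: 0.0294
gripper_force: 30.0
```

Call:
{"name": "play_rows", "arguments": {"plan": [[0,0,0.15,0,0,0],[0,0,0,0,0,0]]}}

```text
clock: 13.43
tool_pos: [0.5838, -0.1173, 0.0919]
orientation: [-180.0, -0.1, -79.6]
force: [-3.8, -8.2, 10.5]
opening: 0.0294
gripper_force: 30.0
```

Call:
{"name": "play_rows", "arguments": {"plan": [[0,0,0.1,0,0,0],[0,0,0,0,0,0]]}}

```text
clock: 13.6
tool_pos: [0.5839, -0.1174, 0.091]
orientation: [-180.0, -0.1, -79.6]
force: [-4.3, -8.6, 11.6]
opening: 0.0297
gripper_force: 30.0
```

Call:
{"name": "play_rows", "arguments": {"plan": [[0.15,0.05,0.15,0,0,0],[0,0,0,0,0,0]]}}

```text
clock: 13.77
tool_pos: [0.5839, -0.118, 0.0893]
orientation: [-179.9, -0.0, -79.6]
force: [-3.2, -2.7, 9.9]
opening: 0.0297
gripper_force: 30.0
```

Call:
{"name": "play_rows", "arguments": {"plan": [[0,0,0.15,0,0,0],[0,0,0,0,0,0]]}}

```text
clock: 13.93
tool_pos: [0.5839, -0.1181, 0.0884]
orientation: [-179.9, -0.1, -79.5]
force: [-4.7, -3.5, 13.8]
opening: 0.0297
gripper_force: 30.0
```

Call:
{"name": "play_rows", "arguments": {"plan": [[0,0,0.1,0,0,0],[0,0,0,0,0,0]]}}

```text
clock: 14.1
tool_pos: [0.584, -0.1181, 0.0883]
orientation: [-179.9, -0.1, -79.5]
force: [-6.7, -2.2, 20.2]
opening: 0.0291
gripper_force: 30.0
```

Foot contact at z≈0.0884, 20 N. Now turn clockwise about 135°, the middle of the given range.

Call:
{"name": "play_rows", "arguments": {"plan": [[0,0.05,0,0,0,7.1],[0,0,0,0,0,7.1],[0,0,0,0,0,7.1],[0,0,0,0,0,7.1],[0,0,0,0,0,7.1],[0,0,0,0,0,7.1]]}}

```text
clock: 14.6
tool_pos: [0.5831, -0.1179, 0.0882]
orientation: [-179.9, -0.0, -122.5]
force: [-9.9, 0.9, 23.2]
opening: 0.0293
gripper_force: 30.0
```

Call:
{"name": "play_rows", "arguments": {"plan": [[0,0,0,0,0,7.1],[0,0,0,0,0,7.1],[0,0,0,0,0,7.1],[0,0,0,0,0,7.1],[0,0,0,0,0,7.1],[0,0,0,0,0,7.1],[0,0,0,0,0,7.1],[0,0,0,0,0,7.1],[0,0,0,0,0,7.1],[0,0,0,0,0,7.1],[0,0,0,0,0,7.1],[0,0,0,0,0,7.1],[0,0,0,0,0,7.1],[0,0,0,0,0,0],[0,0,0,0,0,0]]}}

```text
clock: 15.85
tool_pos: [0.5828, -0.1164, 0.0882]
orientation: [179.9, 0.0, 145.5]
force: [-12.0, 9.7, 25.3]
opening: 0.0296
gripper_force: 30.0
```

Run:
```python
from h import *
a=snapshot('wrist');b=snapshot('side');t=snapshot('top')
f=cv2.resize(b['frame'][170:270,230:340,::-1],(400,364),interpolation=cv2.INTER_CUBIC)
A=cv2.resize(a['frame'][:,:,::-1],(400,300))
T=cv2.resize(t['frame'][130:220,200:320,::-1],(400,300),interpolation=cv2.INTER_CUBIC)
cv2.imwrite('pics/w5.png',np.hstack([np.vstack([A,T]),cv2.resize(f,(400,600))]))
o=get_obs();print({k:o[k] for k in('clock','joint_pos','tool_pos','orientation','force','moment')})
```

```text
{'clock': 16.0, 'joint_pos': array([ 7.51232059e+00,  2.13679574e+01, -2.08773243e+01, -4.69844238e-02,
       -4.76969337e+01, -1.31918813e+02]), 'tool_pos': array([ 0.58286184, -0.11637808,  0.08820768]), 'orientation': array([1.79935521e+02, 1.97532735e-02, 1.45561891e+02]), 'force': array([-10.61048992,   9.48239578,  24.39992688]), 'moment': array([ 3.45802426,  3.98883929, -0.09037182])}
```

View pics/w5.png

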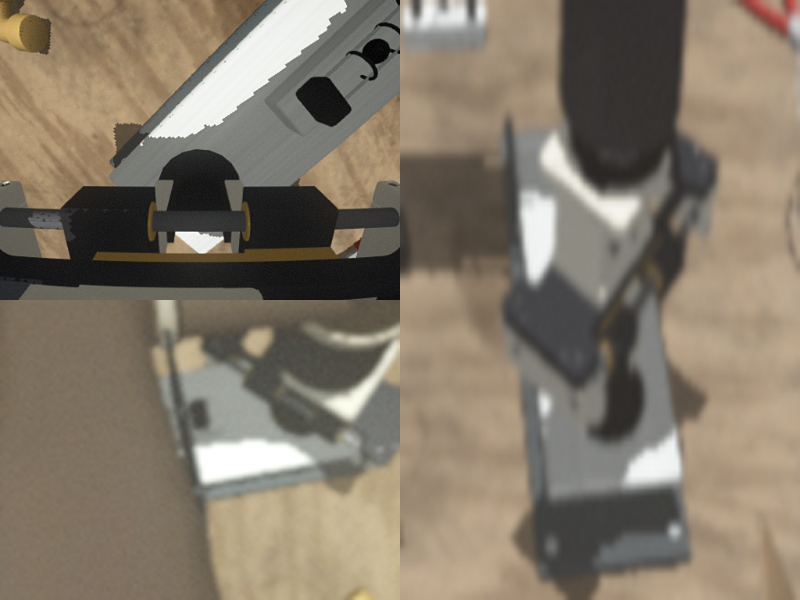

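The wrist picture shows the cage at its upper right: a ball near (376,50) at the 400 px scale, by the near hoop, with the far hoop at about (395,35). I'll zoom in on it.

Run:
```python
from h import *
a=snapshot('wrist')
np.save('a.npy',a['frame'])
f=cv2.resize(a['frame'][0:180,330:512,::-1],None,fx=4,fy=3.3,interpolation=cv2.INTER_CUBIC)
cv2.imwrite('pics/w6.png',cv2.resize(a['frame'][0:150,332:512,::-1],(720,600),interpolation=cv2.INTER_CUBIC))
print(a['position'],a['attitude'])
show('wrist','level_center')
```

```text
[ 0.5145436  -0.06946965  0.22786063] [ 1.62497060e+02 -8.65815887e-02  5.55662411e+01]
wrist level_center call [([0.5572, 0.0207, 0.0642], 0.64)]
wrist level_center call [([0.5571, -0.0002, 0.0849], 0.6)]
```

View pics/w6.png

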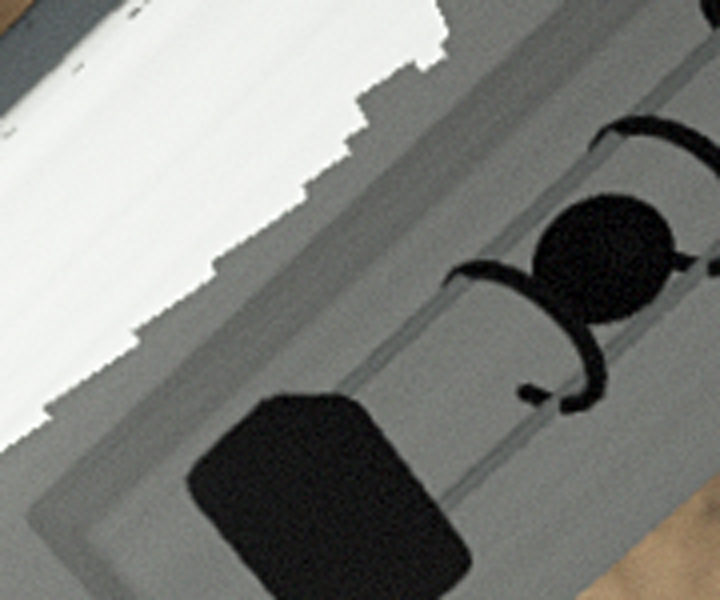

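Run:
```python
from h import *
a=snapshot('wrist')
c=lambda p:(332+p[0]/4,p[1]/4)
P=[c(p) for p in[(460,278),(603,142),(562,403),(712,266)]]
d=a['frame'].astype(int).sum(2)[40:85,460:505]<110
n,l,s,ce=cv2.connectedComponentsWithStats(cv2.morphologyEx(d.astype(np.uint8),cv2.MORPH_OPEN,np.ones((7,7),np.uint8)))
k=1+np.argmax(s[1:,4]);b=ce[k]+[460,40];print('ball px',b,s[k])
for h in(.085,.09,.095,.1,.105):
    q=topix(a,P,h); u=(q[1]-q[0]+q[3]-q[2])/2; L=np.linalg.norm(u);u/=L
    w=np.linalg.norm(np.cross((q[2]+q[3]-q[0]-q[1])/2,u)); m=q.mean(0)
    out=[]
    for zb in(.088,.092,.096,.1):
        B=topix(a,[b],zb)[0]; out.append((round(1e3*(B-m)@u,1),round(1e3*np.cross(u[:2],(B-m)[:2]),1)))
    print(h,'len',L.round(4),'w',w.round(4),'mid',m[:2].round(4),'yaw',np.degrees(np.arctan2(-u[0],u[1])).round(1),out)
```

```text
ball px [482.77618523  64.03969129] [  6   8  35  32 907]
0.085 len 0.0232 w 0.0207 mid [0.561  0.0265] yaw 10.4 [(np.float64(0.9), np.float64(1.4)), (np.float64(-1.6), np.float64(3.2)), (np.float64(-4.1), np.float64(4.9)), (np.float64(-6.6), np.float64(6.7))]
0.09 len 0.0224 w 0.02 mid [0.5593 0.0231] yaw 10.4 [(np.float64(3.9), np.float64(-0.8)), (np.float64(1.4), np.float64(1.0)), (np.float64(-1.1), np.float64(2.7)), (np.float64(-3.6), np.float64(4.5))]
0.095 len 0.0216 w 0.0192 mid [0.5577 0.0198] yaw 10.4 [(np.float64(6.9), np.float64(-3.0)), (np.float64(4.4), np.float64(-1.2)), (np.float64(1.9), np.float64(0.5)), (np.float64(-0.6), np.float64(2.3))]
0.1 len 0.0208 w 0.0185 mid [0.5561 0.0164] yaw 10.4 [(np.float64(9.9), np.float64(-5.2)), (np.float64(7.4), np.float64(-3.4)), (np.float64(4.9), np.float64(-1.7)), (np.float64(2.4), np.float64(0.1))]
0.105 len 0.02 w 0.0178 mid [0.5545 0.013 ] yaw 10.4 [(np.float64(12.9), np.float64(-7.4)), (np.float64(10.4), np.float64(-5.6)), (np.float64(7.9), np.float64(-3.9)), (np.float64(5.5), np.float64(-2.1))]<stdin>:13: DeprecationWarning: Arrays of 2-dimensional vectors are deprecated. Use arrays of 3-dimensional vectors instead. (deprecated in NumPy 2.0)
```

```bash
python3 - <<'E' 2>/dev/null
from h import *
a=snapshot('wrist')
c=lambda p:(332+p[0]/4,p[1]/4)
b=(482.9,64.1)
for name,pp in(('clip',[(447,284),(592,146),(522,390),(674,262)]),('rail',[(460,278),(603,142),(562,403),(712,266)])):
  P=[c(p) for p in pp]
  for h in(.082,.084,.087,.092,.095):
    q=topix(a,P,h); u=(q[1]-q[0]+q[3]-q[2])/2; L=np.linalg.norm(u);u/=L
    w=np.linalg.norm(np.cross((q[2]+q[3]-q[0]-q[1])/2,u)); m=q.mean(0)
    f=lambda z:(topix(a,[b],z)[0]-m)
    lat=lambda z:u[0]*f(z)[1]-u[1]*f(z)[0]
    z0,z1=.08,.11; zb=z0-lat(z0)*(z1-z0)/(lat(z1)-lat(z0))
    print(name,h,'len',L.round(4),'w',w.round(4),'mid',m[:2].round(4),'zb',round(zb,4),'pos mm',round(1e3*f(zb)@u,2))
E
```

```text
clip 0.082 len 0.0235 w 0.0173 mid [0.56   0.0256] zb 0.0875 pos mm 1.87
clip 0.084 len 0.0232 w 0.0171 mid [0.5593 0.0243] zb 0.0894 pos mm 1.84
clip 0.087 len 0.0227 w 0.0167 mid [0.5584 0.0224] zb 0.0923 pos mm 1.8
clip 0.092 len 0.0219 w 0.0161 mid [0.5568 0.0191] zb 0.0971 pos mm 1.74
clip 0.095 len 0.0214 w 0.0158 mid [0.5559 0.0172] zb 0.1 pos mm 1.7
rail 0.082 len 0.0237 w 0.0211 mid [0.5619 0.0285] zb 0.0819 pos mm 2.86
rail 0.084 len 0.0234 w 0.0208 mid [0.5613 0.0271] zb 0.0839 pos mm 2.82
rail 0.087 len 0.0229 w 0.0204 mid [0.5603 0.0251] zb 0.0869 pos mm 2.76
rail 0.092 len 0.0221 w 0.0197 mid [0.5587 0.0218] zb 0.0919 pos mm 2.66
rail 0.095 len 0.0216 w 0.0192 mid [0.5577 0.0198] zb 0.0949 pos mm 2.6
```

The ball sits about 2.3 mm past middle, toward the hinge. I'll ease off, regrip about 35° further clockwise for a clear view, press again and measure.

Call:
{"name": "play_rows", "arguments": {"plan": [[0.05,0,-0.3,0,0,0],[0.05,0,-0.3,0,0,0],[0.05,0,-0.3,0,0,0],[0,0,-0.3,0,0,0],[0,0,-0.3,0,0,0],[0,0,-0.2,0,0,0],[0,0,0,0,0,0]]}}

```text
clock: 16.83
tool_pos: [0.582, -0.1147, 0.1015]
orientation: [179.9, -0.1, 145.5]
force: [2.0, 8.9, -6.6]
opening: 0.0296
gripper_force: 30.0
```

Call:
{"name": "play_rows", "arguments": {"plan": [[0,0,0,0,0,0],[0,0,0,0,0,0],[0,0,0,0,0,0],[0,0,0,0,0,7],[0,0,0,0,0,7],[0,0,0,0,0,7],[0,0,0,0,0,7],[0,0,0,0,0,7],[0,0,0,0,0,0]], "grip": 5}}

```text
clock: 17.58
tool_pos: [0.582, -0.1168, 0.1027]
orientation: [180.0, 0.0, 110.2]
force: [-0.9, 0.4, -0.3]
opening: 0.0498
gripper_force: 0.0
```

Call:
{"name": "play_rows", "arguments": {"plan": [[0,0,0,0,0,0],[0,0,0,0,0,0],[0,0,0,0,0,0],[0,0,0,0,0,0],[0,0,0,0,0,0],[0,0,0,0,0,0]], "grip": 0}}

```text
clock: 18.08
tool_pos: [0.5833, -0.1161, 0.1028]
orientation: [179.9, 0.0, 110.6]
force: [5.6, 1.6, -3.3]
opening: 0.0295
gripper_force: 30.0
```

Call:
{"name": "play_rows", "arguments": {"plan": [[-0.05,0.05,0.3,0,0,0],[-0.05,0,0.3,0,0,0],[0,0,0.3,0,0,0],[0,0,0.3,0,0,0],[0,0,0.2,0,0,0],[0,0,0,0,0,0]]}}

```text
clock: 18.58
tool_pos: [0.584, -0.1178, 0.0899]
orientation: [179.9, 0.1, 110.6]
force: [0.6, -1.1, 9.1]
opening: 0.0295
gripper_force: 30.0
```

Call:
{"name": "play_rows", "arguments": {"plan": [[0,0,0.2,0,0,0],[0,0,0,0,0,0]]}}

```text
clock: 18.75
tool_pos: [0.5841, -0.118, 0.0894]
orientation: [179.9, 0.1, 110.6]
force: [-3.4, -1.3, 19.8]
opening: 0.0294
gripper_force: 30.0
```

Call:
{"name": "play_rows", "arguments": {"plan": [[0,0,0.1,0,0,0],[0,0,0,0,0,0]]}}

```text
clock: 18.92
tool_pos: [0.5842, -0.118, 0.0892]
orientation: [179.8, 0.2, 110.7]
force: [-6.0, -0.3, 26.5]
opening: 0.0294
gripper_force: 30.0
```

Call:
{"name": "play_rows", "arguments": {"plan": [[0,-0.05,-0.1,0,0,0],[0,0,0,0,0,0],[0,0,0,0,0,0],[0,0,0,0,0,0],[0,0,0,0,0,0],[0,0,0,0,0,0],[0,0,0,0,0,0],[0,0,0,0,0,0],[0,0,0,0,0,0],[0,0,0,0,0,0],[0,0,0,0,0,0],[0,0,0,0,0,0],[0,0,0,0,0,0],[0,0,0,0,0,0],[0,0,0,0,0,0],[0,0,0,0,0,0],[0,0,0,0,0,0],[0,0,0,0,0,0],[0,0,0,0,0,0],[0,0,0,0,0,0]]}}

```text
clock: 20.58
tool_pos: [0.584, -0.118, 0.0893]
orientation: [179.8, 0.1, 110.6]
force: [-1.4, -0.6, 18.3]
opening: 0.0293
gripper_force: 30.0
```

Call:
{"name": "play_rows", "arguments": {"plan": [[0,0,0,0,0,0],[0,0,0,0,0,0],[0,0,0,0,0,0],[0,0,0,0,0,0],[0,0,0,0,0,0],[0,0,0,0,0,0],[0,0,0,0,0,0],[0,0,0,0,0,0],[0,0,0,0,0,0],[0,0,0,0,0,0]]}}

```text
clock: 21.42
tool_pos: [0.584, -0.1181, 0.0893]
orientation: [179.8, 0.1, 110.6]
force: [-1.7, -0.7, 17.8]
opening: 0.0293
gripper_force: 30.0
```

Run:
```python
from h import *
a=snapshot('wrist')
cv2.imwrite('pics/w7.png',cv2.resize(a['frame'][0:150,170:370,::-1],(800,600),interpolation=cv2.INTER_CUBIC))
o=get_obs();print({k:o[k] for k in('clock','joint_pos','tool_pos','orientation','force')})
```

```text
{'clock': 21.4667, 'joint_pos': array([ 7.41385488e+00,  2.13087699e+01, -2.08620279e+01,  1.36753903e-01,
       -4.76025345e+01, -1.66864066e+02]), 'tool_pos': array([ 0.58405767, -0.11805514,  0.08933906]), 'orientation': array([1.79802376e+02, 1.50197032e-01, 1.10641539e+02]), 'force': array([-1.71585404,  0.10767541, 17.43216245])}
```

View pics/w7.png

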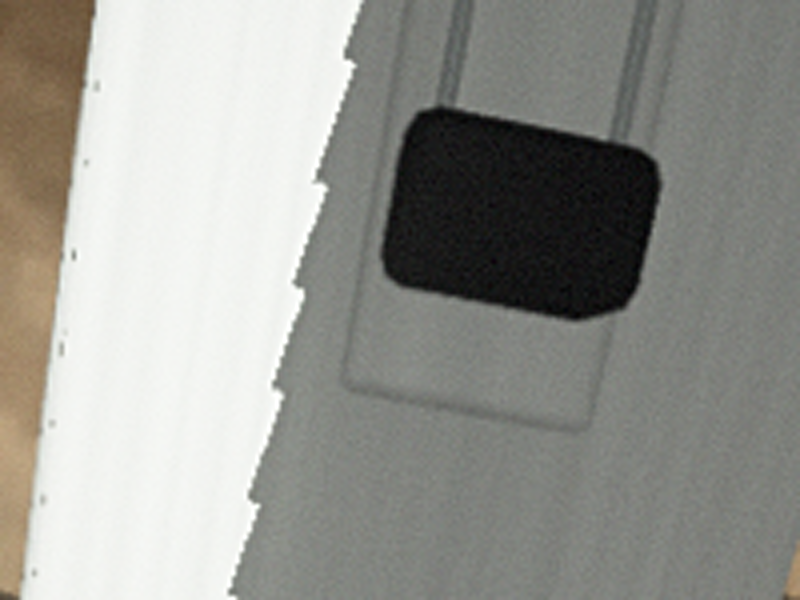

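At yaw 110° only the knob-end clamp shows, and the hoops are above the frame. The diagonal view near 140–145° is the useful one. I'll turn counter-clockwise 28°, which also applies the correction.

Call:
{"name": "play_rows", "arguments": {"plan": [[0,0,0,0,0,-5],[0,0,0,0,0,-5],[0,0,0,0,0,-5],[0,0,0,0,0,-5],[0,0,0,0,0,-4],[0,0,0,0,0,-4],[0,0,0,0,0,0],[0,0,0,0,0,0],[0,0,0,0,0,0],[0,0,0,0,0,0],[0,0,0,0,0,0],[0,0,0,0,0,0],[0,0,0,0,0,0],[0,0,0,0,0,0],[0,0,0,0,0,0],[0,0,0,0,0,0],[0,0,0,0,0,0],[0,0,0,0,0,0],[0,0,0,0,0,0],[0,0,0,0,0,0]]}}

```text
clock: 23.13
tool_pos: [0.5846, -0.1177, 0.0894]
orientation: [179.9, 0.3, 138.7]
force: [-0.5, 0.5, 16.9]
opening: 0.0295
gripper_force: 30.0
```

Call:
{"name": "play_rows", "arguments": {"plan": [[0,0,0,0,0,0],[0,0,0,0,0,0],[0,0,0,0,0,0],[0,0,0,0,0,0],[0,0,0,0,0,0],[0,0,0,0,0,0],[0,0,0,0,0,0],[0,0,0,0,0,0],[0,0,0,0,0,0],[0,0,0,0,0,0],[0,0,0,0,0,0],[0,0,0,0,0,0],[0,0,0,0,0,0],[0,0,0,0,0,0],[0,0,0,0,0,0],[0,0,0,0,0,0]]}}

```text
clock: 24.47
tool_pos: [0.5846, -0.1177, 0.0894]
orientation: [179.8, 0.3, 138.7]
force: [0.8, 1.9, 17.5]
opening: 0.0299
gripper_force: 30.0
```

Run:
```python
from h import *
a=snapshot('wrist')
cv2.imwrite('pics/w8.png',cv2.resize(a['frame'][0:135,332:512,::-1],(720,540),interpolation=cv2.INTER_CUBIC))
o=get_obs();print({k:o[k] for k in('clock','joint_pos','tool_pos','orientation','force')})
```

```text
{'clock': 24.5167, 'joint_pos': array([ 7.43325705e+00,  2.13201593e+01, -2.08359429e+01,  1.22979780e-01,
       -4.75647516e+01, -1.38859151e+02]), 'tool_pos': array([ 0.58457417, -0.11773065,  0.08935097]), 'orientation': array([179.84980545,   0.2522679 , 138.65653616]), 'force': array([ 0.63333328,  0.8350374 , 16.43273866])}
```

View pics/w8.png

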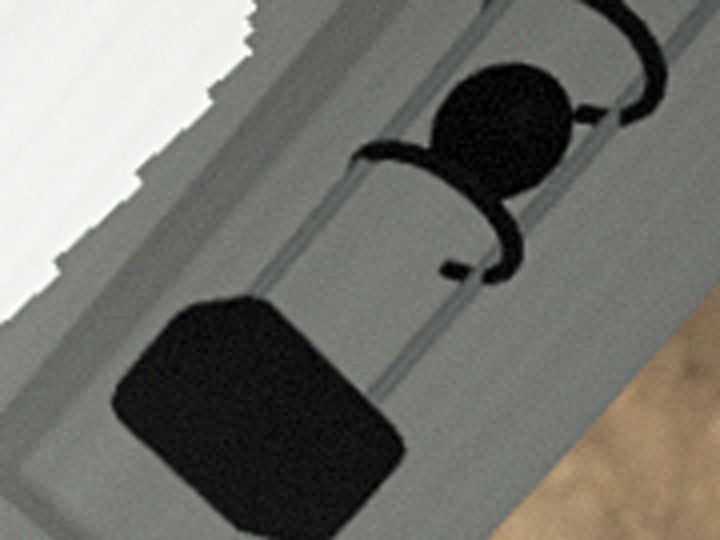

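The view is clear: ball at crop (502,130), near hoop feet (353,160) and (443,270), far hoop feet about (488,2) and (580,113). I'll measure from these.

```bash
python3 - <<'E' 2>/dev/null
from h import *
a=snapshot('wrist')
c=lambda p:(332+p[0]/4,p[1]/4)
b=c((502,130))
for name,pp in(('clip',[(353,160),(488,3),(443,270),(580,113)]),('rail',[(368,157),(498,4),(480,275),(622,118)])):
  P=[c(p) for p in pp]
  for h in(.084,.087,.092):
    q=topix(a,P,h); u=(q[1]-q[0]+q[3]-q[2])/2; L=np.linalg.norm(u);u/=L
    w=np.linalg.norm(np.cross((q[2]+q[3]-q[0]-q[1])/2,u)); m=q.mean(0)
    f=lambda z:(topix(a,[b],z)[0]-m)
    lat=lambda z:u[0]*f(z)[1]-u[1]*f(z)[0]
    z0,z1=.08,.11; zb=z0-lat(z0)*(z1-z0)/(lat(z1)-lat(z0))
    print(name,h,'len',L.round(4),'w',w.round(4),'mid',m[:2].round(4),'zb',round(zb,4),'pos mm',round(1e3*f(zb)@u,2),'at zb=h+5,8,10',[round(1e3*f(h+d)@u,1) for d in(.005,.008,.01)])
print(get_obs()['clock'])
E
```

```text
clip 0.084 len 0.0231 w 0.017 mid [0.5586 0.0241] zb 0.0911 pos mm -0.66 at zb=h+5,8,10 [np.float64(0.6), np.float64(-1.2), np.float64(-2.3)]
clip 0.087 len 0.0227 w 0.0167 mid [0.5578 0.0223] zb 0.094 pos mm -0.64 at zb=h+5,8,10 [np.float64(0.5), np.float64(-1.2), np.float64(-2.4)]
clip 0.092 len 0.0219 w 0.0161 mid [0.5565 0.0193] zb 0.0987 pos mm -0.62 at zb=h+5,8,10 [np.float64(0.4), np.float64(-1.4), np.float64(-2.5)]
rail 0.084 len 0.0231 w 0.0201 mid [0.5608 0.0265] zb 0.0841 pos mm 1.29 at zb=h+5,8,10 [np.float64(-1.5), np.float64(-3.3), np.float64(-4.4)]
rail 0.087 len 0.0227 w 0.0197 mid [0.56   0.0247] zb 0.0871 pos mm 1.26 at zb=h+5,8,10 [np.float64(-1.6), np.float64(-3.3), np.float64(-4.4)]
rail 0.092 len 0.0219 w 0.019 mid [0.5586 0.0216] zb 0.0921 pos mm 1.22 at zb=h+5,8,10 [np.float64(-1.6), np.float64(-3.3), np.float64(-4.5)]
24.5667
```

The ball is settled within about ±1.3 mm of middle, inside the 3 mm allowance. Push is 17 N and the grip is 30 N, so I'm handing in.

```bash
python3 -c "
from plant import close_job
print(close_job())"
```

```text
the job is handed in; nothing more can be done
None
```

I handed the job in with the arm still gripping the knob and pressing it at about 17 N, the level on the shelf, and the ball at rest between the hoops (about 0.3 mm off centre, give or take 1 mm); I never moved the torch, tape or elbow.

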